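# Set a telescopic table leg one hole longer

## Task

Make the telescopic leg lying in the wooden rest one hole longer: press its brass snap button flush, slide the aluminium tube outwards, towards its rubber foot, and let the button snap up in the very next hole. Then slide the orange collar along after it until it sits snug against the tube's mouth. Press on the thin tube only gently, never with more than about 35 newtons, leave everything else on the table where it is, and let go.

Things in the scene. Friction and masses are not known exactly. Their poses are not given: they have to be found in the camera images.
- rest: Wooden bench rest, fixed: base board 110 x 400 x 16 mm, two rubber-lined saddles carrying the level leg. Origin on the table, straight below the snap button; y axis runs along the leg, below its centre line, outwards to the rubber foot; z up. Saddles at y -185 to -155 and 70 to 100 mm, 50 mm wide, 91 mm high. The dark steel inner tube, 26 mm square, is fixed to it from y = -0.20 to 0.12.
- tube_top (a point): Point on the rest at the nominal height of the aluminium tube's flat top, 101 mm above the table (centre line 85 mm), at the rest's y = 0.02. The leg with its tubes, button and collar really sits up to 5 mm higher or lower than nominal in its rubber linings; that is in no reading, so feel for it. All point heights here are nominal.
- leg (a joint): Slide of the aluminium outer tube (32 mm square, 195 mm long, plus black rubber foot 32 mm long, 46 mm across) along the rest's +y, m. 0 at the start; positive is outwards, longer; 0.040 = button in the next hole; end stop 0.050. Mouth (open end) at y = -0.065 + leg. Slides with 2 N friction while the button is down; locked, with under 2 mm play, while it stands up in a hole.
- next_hole (a point): Where the next hole lies at the start (nominal height), on the tube's top, 40 mm from the button towards the mouth. Four dark round holes of 13 mm, 40 mm apart, at y = -0.04, 0 (the button's), 0.04 and 0.08 when leg = 0; they move with the tube. A hole that comes over the trapped button lets it snap up by itself: felt as a sudden stop.
- snap (a joint): How far the brass snap button (12 mm across, domed, standing 6.3 mm out of the tube's top) is pressed down, m. 0 up; 0.0063 flush; about 0.0077 trapped under the tube's wall. Its spring takes 1.2 N to start and 5 N to press flush.
- button_top (a point): Nominal top of the snap button, 107 mm above the table. The button never moves along the leg: it belongs to the inner tube. A blunt tip pressed down until it rests on the tube around the flush button, with 10 to 25 N, drags the tube along by friction; the dome then slips under the tube's wall. Pressing the tube's top with more than 35 N dents it.
- collar (a joint): Slide of the orange plastic collar (44 x 44 mm across, 24 mm along the leg, centred on its centre line) along the inner tube, the rest's +y, m. Its centre is at y = -0.077 + collar. The gap from collar to the tube's mouth is leg - collar; 0 = touching. It starts 15 to 35 mm short of the mouth. Friction about 2.5 N. Can be gripped by its sides from above.
- collar_track (a point): Point of the leg's centre line (nominal height 85 mm) where the collar's centre is at collar = 0; at the end of the job the collar's centre is 40 mm farther along the rest's +y.
- spare_foot: Spare black rubber foot, 46 mm diameter, 32 mm high, standing on the table; bystander, origin under its centre.
- spare_collar: Spare orange collar, 44 x 44 x 24 mm, lying flat on the table; bystander, origin under its centre.
- screwdriver: Screwdriver lying on the table; bystander.
- mug_a: White mug, 80 mm diameter, 95 mm high; bystander, origin under its centre.
- mug_b: Blue mug, 80 mm diameter, 95 mm high; bystander, origin under its centre.
- clip_tray: Grey tray, 90 x 130 x 30 mm; bystander, origin under its centre.
- pan_lid: Clear plastic pan lid, 170 x 150 mm, 36 mm high; bystander, origin under its centre.

How it is judged:
On the way, in this order (a step that is already met when the one before it is completed fails the run):
1. the button has been pressed flush and the tube started outwards off its hole (value of joint snap above 0.0055 m and value of joint leg above 0.006 m).
2. the button stands up in the next hole (value of joint leg between 0.0375 and 0.0425 m and value of joint snap below 0.0015 m), for 0.2 s.
3. the collar sits against the tube's mouth (value of joint collar above 0.0365 m), for 0.1 s.
At the end, for the whole second after the job is handed in: The tube is one hole longer (leg at 40 mm, within 2.5 mm) with the button up again (pressed under 1.5 mm), the collar no more than 3.5 mm short of touching the mouth at that place (collar above 36.5 mm), everything at rest and released (all of step 2 and value of joint collar above 0.0365 m and velocity of joint each of leg, collar below 0.005 m/s).
It fails at once if the fingers press down on the aluminium tube with more than 35 N (contact force between the fingers and tube_wall above 35 N).
It fails at once if the tube is slid the wrong way, to a shorter hole (value of joint leg below -0.01 m).
It fails at once if a bystander is moved by more than 25 mm (distance of any of spare_foot, spare_collar, screwdriver, mug_a, mug_b, clip_tray, pan_lid from where it was at the start of the episode above 0.025 m).
It also fails if it takes over 64 s, if anything falls off the work surface, if the arm or the gripper's body presses on something with over 40 N, if the wrist force passes 120 N, or if a joint passes its speed limit or range.

## Robot

A 6-joint arm with a two-finger parallel gripper is mounted at the origin on the work surface. World frame = base frame: x ahead of the robot, y to its left, z up, the work surface at z = 0. Lengths are in m, angles in rad, forces in N, time in s.
With the tool pointing down it reaches from about 0.25 to 0.775 m from the base axis. Payload 4 kg.
Tool frame: the origin (TCP) lies on the centre line of the jaws, within the pads' length; the fingertips stand 8 mm ahead of it and the grasp point (between the pads) lies 11 mm behind it; z points along the fingers, y is the direction in which the jaws open and shut (so a half turn about z gives the same grasp; the last joint's range is limited). The gripper opens to 94 mm and grips with 3 to 60 N. Pads are 16 mm wide; open, the fingers measure 119 mm over their backs; the gripper's body (75 mm by 177 mm) begins 78 mm behind the grasp point.
Start: joints at [1, 0.087, 1.371, -0, 1.684, -0.103], TCP at [0.248, 0.491, 0.214] pointing down, gripper open.
Joint ranges: [-3.1, 3.1], [-0.76, 2.03], [0.27, 2.55], [-1.08, 4.22], [0.17, 2.65], [-2.57, 2.57]. Speed limits (rad/s): [2.79, 2.79, 3.14, 3.14, 3.14, 3.14].

## Interface

Orientations are given as [roll, pitch, yaw] about the fixed x, y, z axes, in that order (R = Rz(yaw) Ry(pitch) Rx(roll)).
In Python, from bench import robot, cams, close_job gives the robot as it stands.
- The arm moves only by the tool arm_command, never from a script. Its argument "plan" is one flat list of numbers, 7 for each row, row after row: the shift along the tool's x, y, z in cm, then the turn, a rotation vector about the tool's x, y, z in degrees, then the closure, from 0 (fully open) to 1 (shut). A call has 1 to 8 rows; each row shifts and turns the commanded pose from where the row before left it, along the tool's axes as they then stand; what a row does not reach is not made up. A row lasts 1/8 s, in which the tool goes at most 62.5 mm and 10.7 degrees, less where a joint would pass 70% of its speed; a pose out of reach is approached as far as the arm can. A call with a gripper value outside its range is refused whole. The fingers move at their own pace and stop on an object; the grip force is fixed at half the most. Time passes only in rows, so rows that do not move let the fingers close. It gives the time, the measured TCP pose, the force and the opening at its end, in the units of the state.
- robot.get_obs(): the state, without advancing time (a new reading comes with each control period).
- cams.snapshot(name): name is "side" or "top"; returns a dict with "pixels" (400x640x3 uint8, red, green, blue), "fov_y" (degrees; the focal length in pixels is half the picture's height over the tangent of half this angle, whatever the lens; pixels are square), "cx", "cy" (the principal point, pixels), "camera_from_world" (4x4, takes a point from world to camera coordinates). Camera axes: x right, y up, looking along -z (the intrinsics and any distortion apply to the point x, -y, -z); pixel columns grow to the right and rows downward; lengths in m; the calibration is good to about 2 mm. A picture is of the moment at which its call begins. There is no depth.
- close_job(): hands the job in, once; it reports no verdict.
The state is a dict: "time": time; "joint_positions": joint angles; "qvel": joint speeds; "joint_torque": joint torques, N m; "tool_pos": TCP position; "ee_rot": TCP orientation; "wrist_force": force on the tool from outside, world axes, zero at the start; "wrist_torque": the same for the moment, N m; "width": finger opening in m.
Only numpy, scipy, OpenCV 4.12 (cv2) and the standard library are available. Lean on these libraries where they do the work, as an engineer would, in place of code of your own. Each camera call takes 0.05 s, during which the arm holds its last target.

## Working session

There is one attempt and no reset: what is moved stays moved. The work goes in short steps, Python scripts to look and compute and a tool call to move; the robot and the scene stay as the last step left them, time stands still between calls to the robot, and variables do not carry over. Pictures are saved under pics/ and viewed, and the job is handed in when it is done.

Besides the shell and the picture viewer there is one more tool, called by a JSON object that holds its "method" and its "body", one argument or row to a line. arm_command: Moves the arm, as the interface text tells. Its arguments: {"type":"object","properties":{"plan":{"type":"array","items":{"type":"number"}}},"required":["plan"]}

```bash
ls; mkdir -p pics; python3 - <<'E'
from bench import robot, cams
import cv2
print(robot.get_obs())
for n in ("side","top"):
    s=cams.snapshot(n); cv2.imwrite(f"pics/{n}0.png",s["pixels"][:,:,::-1]); print(n,{k:v for k,v in s.items() if k!="pixels"})
E
```

```text
pics
{'time': 0.0, 'joint_positions': array([ 9.99910591e-01,  8.79672491e-02,  1.37221409e+00, -6.23091930e-06,
        1.68358663e+00, -1.03096461e-01]), 'qvel': array([ 1.73410948e-03, -1.44404789e-03, -1.48406997e-04, -1.39410778e-03,
       -7.69808240e-04, -2.91918956e-05]), 'joint_torque': array([-1.31088676e-03, -3.40181458e+01, -3.02428830e+01,  7.17022154e-02,
        3.27553251e-02, -1.53766396e-04]), 'tool_pos': array([0.24772746, 0.49047446, 0.21231783]), 'ee_rot': array([-3.13942825e+00, -2.17710311e-04,  2.67380245e+00]), 'wrist_force': array([-0.19746209, -0.19488975,  0.02988193]), 'wrist_torque': array([-0.05463954, -0.01082994,  0.01840411]), 'width': 0.0943042480729591}
side {'fov_y': 53.29704213402658, 'cx': 318.4132892658316, 'cy': 196.33290782496672, 'camera_from_world': array([[-0.9969383 , -0.07625383, -0.01730239,  0.60524361],
       [ 0.0299862 , -0.57720371,  0.81604945, -0.06948998],
       [-0.0722139 ,  0.81303212,  0.57772305, -0.99982817],
       [ 0.        ,  0.        ,  0.        ,  1.        ]])}
top {'fov_y': 55.19954145591857, 'cx': 315.98035396562375, 'cy': 199.1658846168327, 'camera_from_world': array([[ 0.02252985, -0.99973124, -0.0054643 ,  0.05384702],
       [ 0.99115684,  0.02162103,  0.13092234, -0.6012758 ],
       [-0.13076901, -0.00836564,  0.99137757, -0.81979826],
       [ 0.        ,  0.        ,  0.        ,  1.        ]])}
```

View pics/side0.png

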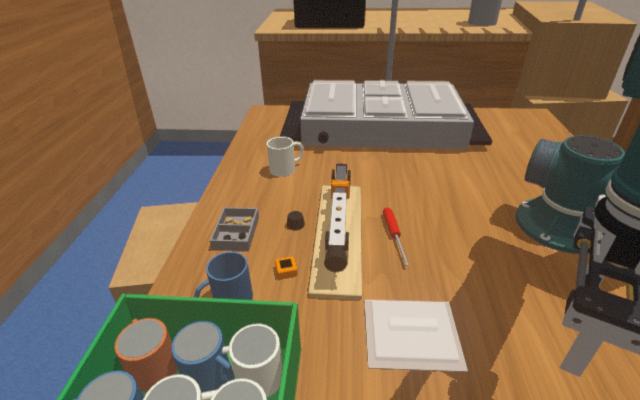

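View pics/top0.png

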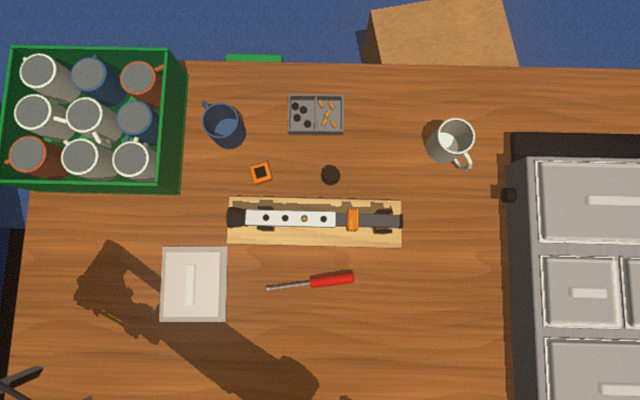

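Top view: the leg lies along image row ~218, foot at the left (236,217), brass button near (304,218), collar at (353,219). I'll enlarge it.

```bash
python3 - <<'E'
import cv2
a=cv2.imread("pics/top0.png")[190:255,220:410]; cv2.imwrite("pics/topc.png",cv2.resize(a,None,fx=4.2,fy=4.2,interpolation=cv2.INTER_CUBIC))
a=cv2.imread("pics/side0.png")[155:300,300:375]; cv2.imwrite("pics/sidec.png",cv2.resize(a,None,fx=4,fy=4,interpolation=cv2.INTER_CUBIC))
E
```

```text
(no output)
```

View pics/topc.png

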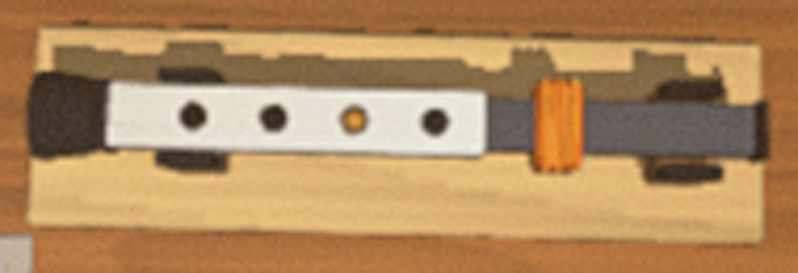

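View pics/sidec.png

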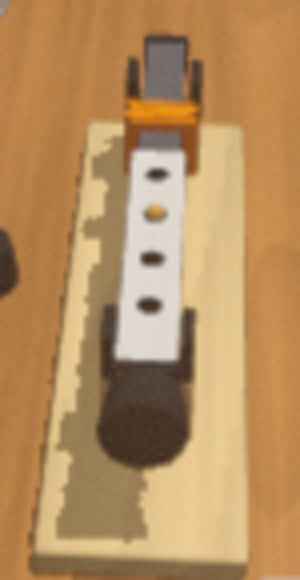

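```bash
cat > h.py <<'E'
import numpy as np
def proj(s,P):
    T=s["camera_from_world"];P=np.atleast_2d(P);c=P@T[:3,:3].T+T[:3,3]
    f=200/np.tan(np.radians(s["fov_y"]/2))
    return np.c_[s["cx"]+f*c[:,0]/-c[:,2], s["cy"]-f*c[:,1]/-c[:,2]]
def ray(s,uv,z):
    T=s["camera_from_world"];f=200/np.tan(np.radians(s["fov_y"]/2))
    d=np.array([(uv[0]-s["cx"])/f,-(uv[1]-s["cy"])/f,-1]);R=T[:3,:3];o=-R.T@T[:3,3];d=R.T@d
    return o+d*(z-o[2])/d[2]
E
python3 - <<'E'
from bench import cams
from h import *
from scipy.optimize import least_squares
S={n:cams.snapshot(n) for n in("top","side")}
S={k:{a:b for a,b in v.items()} for k,v in S.items()}
top=(np.array([(435,122),(354,120),(274,117.5),(193,116)])+.5)/4.2-.5+[220,190]
side=(np.array([(157,174),(155,213),(152,258),(149,304)])+.5)/4-.5+[300,155]
ly=np.array([-.04,0,.04,.08]);lz=np.array([.0,.003,0,0])
def P(p):
    x,y,w,z=p; d=np.array([-np.sin(w),np.cos(w)])
    return np.c_[np.array([x,y])+ly[:,None]*d, z+lz]
for use in (("top","side"),("top",),("side",)):
    def r(p):
        q=P(p);out=[(p[3]-.101)/.003]
        if "top" in use: out+=list((proj(S["top"],q)-top).ravel())
        if "side" in use: out+=list((proj(S["side"],q)-side).ravel())
        return np.array(out)
    s=least_squares(r,[.6,.06,0,.101]);print(use,s.x.round(4),s.fun.round(2))
for uv in [(559,125),(487,123),(105,116)]:
    print(ray(S["top"],(np.array(uv)+.5)/4.2-.5+[220,190],.107 if uv[0]==559 else .101))
# base board corners, top crop, z=.016
for uv in [(38,30),(762,45),(763,242),(28,222)]:
    print(ray(S["top"],(np.array(uv)+.5)/4.2-.5+[220,190],.016))
E
```

```text
('top', 'side') [ 0.5523  0.0912 -0.0034  0.0966] [-1.47 -0.19 -0.2  -0.15 -0.33 -0.23 -0.1  -0.11 -0.23  0.33 -0.26  0.19
 -0.89  0.22 -0.17  0.22  0.09]
('top',) [ 0.5515  0.0905 -0.004   0.1009] [-0.03  0.14  0.04  0.07 -0.11 -0.11  0.1  -0.1  -0.04]
('side',) [ 0.5527  0.0975 -0.0016  0.1007] [-0.09  0.06 -0.12 -0.06 -0.68 -0.01  0.16  0.01  0.54]
[ 0.55083428 -0.00976962  0.107     ]
[0.55152179 0.02516972 0.101     ]
[0.55081795 0.21377332 0.101     ]
[0.60426071 0.26947741 0.016     ]
[ 0.60462036 -0.12875628  0.016     ]
[ 0.49730281 -0.12859399  0.016     ]
[0.49911302 0.2693937  0.016     ]
```

{"method": "arm_command", "body": {
  "plan": [-5, -2.4, 0, 0, 0, 0, 1, -5, -2.4, 0, 0, 0, 0, 1, -5, -2.4, 0, 0, 0, 0, 1, -5, -2.4, 0, 0, 0, 0, 1, -5, -2.4, 0, 0, 0, 0, 1, -5, -2.4, 0, 0, 0, 0, 1, -5, -2.4, 0, 0, 0, 0, 1, -5, -2.4, 0, 0, 0, 0, 1]
}}

```text
time: 1.2
tool_pos: [0.5193, 0.1376, 0.2134]
ee_rot: [3.141, -0.0, 2.674]
wrist_force: [0.1, 1.2, 0.3]
width: 0.0173
```

{"method": "arm_command", "body": {
  "plan": [0, 0, 0, 0, 0, 8, 1, 0, 0, 0, 0, 0, 8, 1, 0, 0, 0, 0, 0, 8, 1, 0, 0, 0, 0, 0, 8, 1, 0, 0, 0, 0, 0, 8, 1, 0, 0, 0, 0, 0, 8, 1, 0, 0, 0, 0, 0, 8, 1, 0, 0, 0, 0, 0, 7.2, 1]
}}

```text
time: 2.2
tool_pos: [0.5183, 0.1392, 0.2132]
ee_rot: [-3.141, 0.0, 1.567]
wrist_force: [0.8, 0.3, -0.1]
width: 0.0003
```

{"method": "arm_command", "body": {
  "plan": [-2.4, 1.6, 0, 0, 0, 0.2, 1, -2.5, 1.7, 0, 0, 0, 0, 1, 0, 0, 3, 0, 0, 0, 1, 0, 0, 4, 0, 0, 0, 1, 0, 0, 0, 0, 0, 0, 1, 0, 0, 0, 0, 0, 0, 1]
}}

```text
time: 2.95
tool_pos: [0.552, 0.0902, 0.1448]
ee_rot: [3.14, -0.0, 1.567]
wrist_force: [0.8, -0.5, 0.2]
width: 0.0002
```

```bash
python3 - <<'E'
from bench import robot, cams
import cv2
from h import *
o=robot.get_obs();print(o["tool_pos"],o["wrist_force"])
tip=o["tool_pos"]-[0,0,.008]
for n,(x0,y0,w,h) in {"side":(290,140,110,150),"top":(220,160,190,95)}.items():
    s=cams.snapshot(n); print(n,proj(s,tip),proj(s,[.5515,.0905,.104]))
    a=s["pixels"][y0:y0+h,x0:x0+w,::-1]; cv2.imwrite(f"pics/{n}1.png",cv2.resize(a,None,fx=4,fy=4,interpolation=cv2.INTER_CUBIC))
E
```

```text
[0.55197917 0.09021939 0.14478397] [ 0.81563715 -0.45826259  0.19130015]
side [[338.94364022 193.36426495]] [[338.97066167 205.27188253]]
top [[303.52019423 216.50692756]] [[303.97778425 218.10128248]]
```

View pics/side1.png

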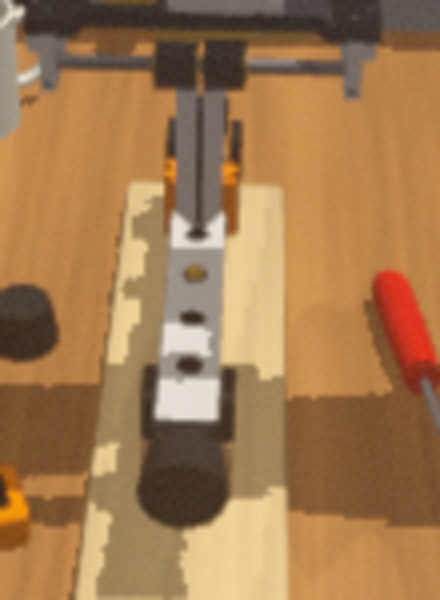

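View pics/top1.png

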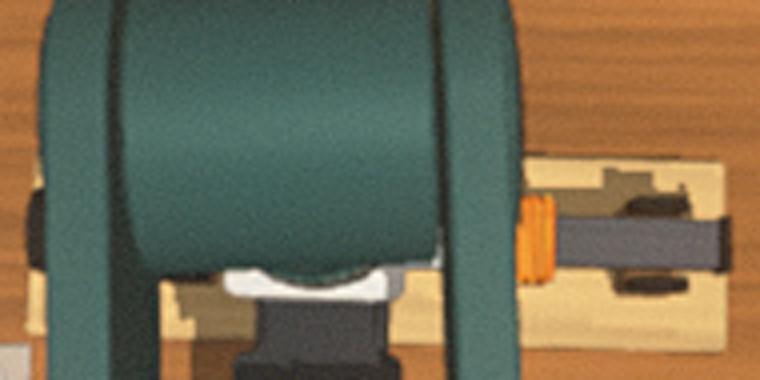

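{"method": "arm_command", "body": {
  "plan": [0, 0, 1.2, 0, 0, 0, 1, 0, 0, 1.2, 0, 0, 0, 1, 0, 0, 0, 0, 0, 0, 1]
}}

```text
time: 3.42
tool_pos: [0.5502, 0.0901, 0.1175]
ee_rot: [-3.138, 0.0, 1.567]
wrist_force: [0.1, -0.5, 0.0]
width: 0.0004
```

{"method": "arm_command", "body": {
  "plan": [0, 0, 0.2, 0, 0, 0, 1, 0, 0, 0.2, 0, 0, 0, 1, 0, 0, 0.2, 0, 0, 0, 1, 0, 0, 0, 0, 0, 0, 1]
}}

```text
time: 3.92
tool_pos: [0.5513, 0.0901, 0.1134]
ee_rot: [-3.141, -0.0, 1.567]
wrist_force: [-0.0, -0.2, 0.5]
width: 0.0006
```

{"method": "arm_command", "body": {
  "plan": [0, 0, 0.1, 0, 0, 0, 1, 0, 0, 0.1, 0, 0, 0, 1, 0, 0, 0, 0, 0, 0, 1]
}}

```text
time: 4.3
tool_pos: [0.5515, 0.0901, 0.1118]
ee_rot: [3.141, -0.0, 1.567]
wrist_force: [0.1, 0.7, 1.8]
width: 0.0004
```

{"method": "arm_command", "body": {
  "plan": [0, 0, 0.1, 0, 0, 0, 1, 0, 0, 0.1, 0, 0, 0, 1, 0, 0, 0, 0, 0, 0, 1]
}}

```text
time: 4.68
tool_pos: [0.5515, 0.0901, 0.1097]
ee_rot: [3.141, -0.0, 1.567]
wrist_force: [-0.4, -0.8, 2.8]
width: 0.0002
```

{"method": "arm_command", "body": {
  "plan": [0, 0, 0.1, 0, 0, 0, 1, 0, 0, 0.1, 0, 0, 0, 1, 0, 0, 0, 0, 0, 0, 1]
}}

```text
time: 5.05
tool_pos: [0.5516, 0.0901, 0.1077]
ee_rot: [3.141, -0.0, 1.567]
wrist_force: [-1.2, 0.4, 3.7]
width: 0.0004
```

{"method": "arm_command", "body": {
  "plan": [0, 0, 0.1, 0, 0, 0, 1, 0, 0, 0, 0, 0, 0, 1]
}}

```text
time: 5.3
tool_pos: [0.5515, 0.0901, 0.1067]
ee_rot: [3.141, -0.0, 1.567]
wrist_force: [-0.6, -0.7, 3.9]
width: 0.0005
```

{"method": "arm_command", "body": {
  "plan": [0, 0, 0.1, 0, 0, 0, 1, 0, 0, 0, 0, 0, 0, 1]
}}

```text
time: 5.55
tool_pos: [0.5516, 0.0902, 0.1063]
ee_rot: [3.141, -0.0, 1.567]
wrist_force: [-1.6, -0.6, 6.7]
width: 0.0006
```

{"method": "arm_command", "body": {
  "plan": [0, 0, 0.1, 0, 0, 0, 1, 0, 0, 0, 0, 0, 0, 1]
}}

```text
time: 5.8
tool_pos: [0.5516, 0.0901, 0.1063]
ee_rot: [3.14, -0.0, 1.567]
wrist_force: [-2.5, 0.4, 9.8]
width: 0.0005
```

{"method": "arm_command", "body": {
  "plan": [0, 0, 0.1, 0, 0, 0, 1, 0, 0, 0.1, 0, 0, 0, 1, 0, 0, 0.05, 0, 0, 0, 1, 0, 0, 0, 0, 0, 0, 1]
}}

```text
time: 6.3
tool_pos: [0.5516, 0.0902, 0.1061]
ee_rot: [3.139, -0.0, 1.567]
wrist_force: [-6.1, -0.4, 18.6]
width: 0.0004
```

{"method": "arm_command", "body": {
  "plan": [0.2, 0, 0, 0, 0, 0, 1, 0.2, 0, 0, 0, 0, 0, 1, 0.2, 0, 0, 0, 0, 0, 1, 0.2, 0, 0, 0, 0, 0, 1]
}}

```text
time: 6.8
tool_pos: [0.5517, 0.095, 0.1061]
ee_rot: [3.14, 0.007, 1.566]
wrist_force: [-6.5, -8.9, 18.8]
width: 0.0005
```

{"method": "arm_command", "body": {
  "plan": [0.2, 0, 0, 0, 0, 0, 1, 0.2, 0, 0, 0, 0, 0, 1, 0, 0, 0, 0, 0, 0, 1]
}}

```text
time: 7.18
tool_pos: [0.5517, 0.1007, 0.1061]
ee_rot: [3.139, 0.003, 1.567]
wrist_force: [-6.3, -3.7, 18.2]
width: 0.0007
```

```bash
python3 - <<'E'
from bench import robot, cams
import cv2
s=cams.snapshot("side")
a=s["pixels"][140:290,290:400,::-1]; cv2.imwrite("pics/side2.png",cv2.resize(a,None,fx=4,fy=4,interpolation=cv2.INTER_CUBIC))
E
```

```text
(no output)
```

View pics/side2.png

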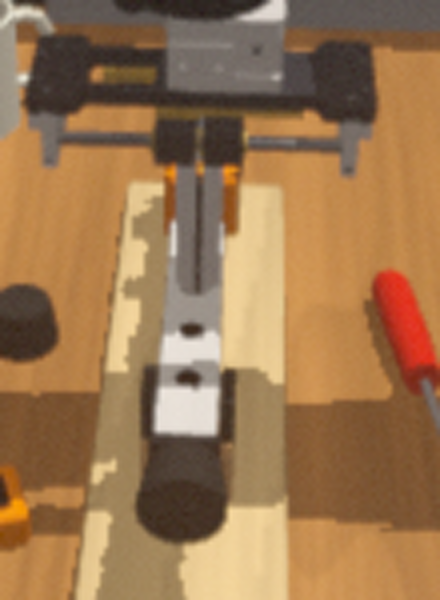

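The far holes moved from crop rows 317/365 to 330/378, about 10 mm outwards, so the tube is sliding with the tip. Continuing.

{"method": "arm_command", "body": {
  "plan": [0.25, 0, 0, 0, 0, 0, 1, 0.25, 0, 0, 0, 0, 0, 1, 0.25, 0, 0, 0, 0, 0, 1, 0.25, 0, 0, 0, 0, 0, 1]
}}

```text
time: 7.72
tool_pos: [0.5517, 0.1102, 0.1061]
ee_rot: [3.139, 0.004, 1.567]
wrist_force: [-6.5, -4.9, 18.8]
width: 0.0004
```

{"method": "arm_command", "body": {
  "plan": [0.25, 0, 0, 0, 0, 0, 1, 0.25, 0, 0, 0, 0, 0, 1, 0.2, 0, 0, 0, 0, 0, 1, 0.2, 0, 0, 0, 0, 0, 1, 0.2, 0, 0, 0, 0, 0, 1]
}}

```text
time: 8.35
tool_pos: [0.5517, 0.1213, 0.1061]
ee_rot: [3.14, 0.004, 1.567]
wrist_force: [-6.9, -5.1, 17.9]
width: 0.0001
```

{"method": "arm_command", "body": {
  "plan": [0.15, 0, 0, 0, 0, 0, 1, 0.15, 0, 0, 0, 0, 0, 1, 0.15, 0, 0, 0, 0, 0, 1, 0.1, 0, 0, 0, 0, 0, 1]
}}

```text
time: 8.85
tool_pos: [0.5517, 0.1291, 0.1061]
ee_rot: [3.139, -0.001, 1.568]
wrist_force: [-5.9, -0.4, 17.9]
width: 0.0005
```

{"method": "arm_command", "body": {
  "plan": [0.1, 0, 0, 0, 0, 0, 1, 0.1, 0, 0, 0, 0, 0, 1, 0.1, 0, 0, 0, 0, 0, 1, 0.1, 0, 0, 0, 0, 0, 1]
}}

```text
time: 9.35
tool_pos: [0.5517, 0.1314, 0.1061]
ee_rot: [3.139, 0.003, 1.567]
wrist_force: [-6.1, -5.0, 18.8]
width: 0.0003
```

{"method": "arm_command", "body": {
  "plan": [0.1, 0, 0, 0, 0, 0, 1, 0.1, 0, 0, 0, 0, 0, 1]
}}

```text
time: 9.6
tool_pos: [0.5517, 0.1318, 0.1061]
ee_rot: [3.14, 0.006, 1.566]
wrist_force: [-6.4, -8.7, 17.9]
width: 0.0006
```

```bash
python3 - <<'E'
from bench import robot, cams
import cv2
s=cams.snapshot("side")
a=s["pixels"][140:290,290:400,::-1]; cv2.imwrite("pics/side3.png",cv2.resize(a,None,fx=4,fy=4,interpolation=cv2.INTER_CUBIC))
E
```

```text
(no output)
```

View pics/side3.png

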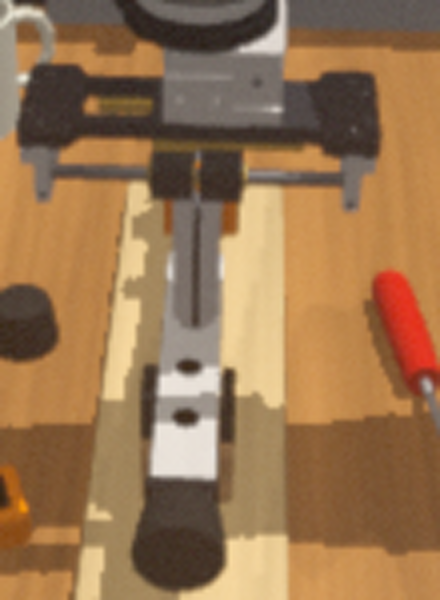

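The third hole is now at crop row 366, where the fourth was (365), so the tube moved 40 mm. The side force rose while the tip stood still, which fits the snap stop. Lifting off to look.

{"method": "arm_command", "body": {
  "plan": [-0.3, 0, 0, 0, 0, 0, 1, 0, 0, -0.5, 0, 0, 0, 1, 0, 0, -1, 0, 0, 0, 1, 0, 0, -5, 0, 0, 0, 1, 5, 0, 0, 0, 0, 0, 1, 0, 0, 0, 0, 0, 0, 1]
}}

```text
time: 10.4
tool_pos: [0.5514, 0.1841, 0.1669]
ee_rot: [-3.141, -0.001, 1.571]
wrist_force: [0.1, -0.1, 0.2]
width: 0.0005
```

```bash
python3 - <<'E'
from bench import robot, cams
import cv2
for n,(x0,y0,w,h) in {"side":(290,140,110,150),"top":(220,160,190,95)}.items():
    s=cams.snapshot(n)
    a=s["pixels"][y0:y0+h,x0:x0+w,::-1]; cv2.imwrite(f"pics/{n}4.png",cv2.resize(a,None,fx=4,fy=4,interpolation=cv2.INTER_CUBIC))
E
```

```text
(no output)
```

View pics/side4.png

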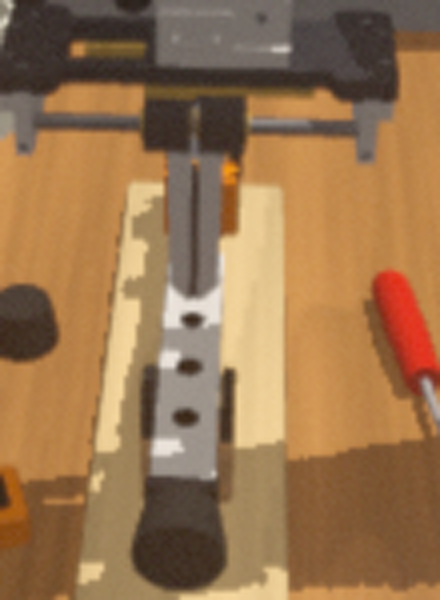

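View pics/top4.png

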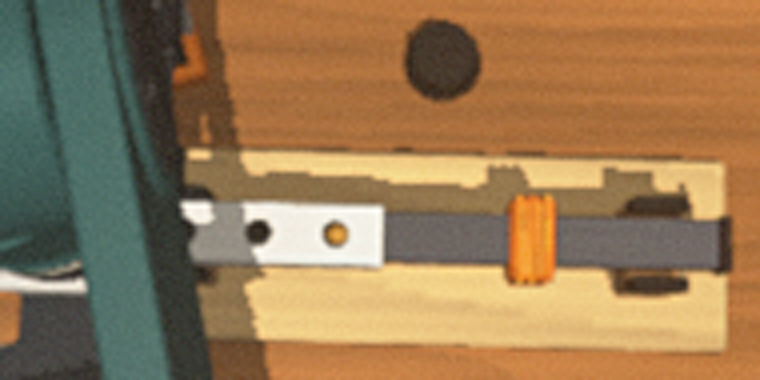

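Top view confirms it: the brass button stands in the last hole at (336,234), with the mouth at crop column 383 and the collar at 531. Now going behind the collar.

{"method": "arm_command", "body": {
  "plan": [-4.6, 0, 0, 0, 0, 0, 1, -4.6, 0, 0, 0, 0, 0, 1, -4.6, 0, 0, 0, 0, 0, 1, -4.6, 0, 0, 0, 0, 0, 1, -4.6, 0, 0, 0, 0, 0, 1, 0, 0, 2, 0, 0, 0, 1, 0, 0, 2, 0, 0, 0, 1, 0, 0, 0, 0, 0, 0, 1]
}}

```text
time: 11.5
tool_pos: [0.5488, -0.0492, 0.1242]
ee_rot: [-3.136, -0.001, 1.566]
wrist_force: [-0.5, -0.2, 0.3]
width: 0.0006
```

{"method": "arm_command", "body": {
  "plan": [0, 0, 0, 0, 0, 0, 1]
}}

```text
time: 11.62
tool_pos: [0.5509, -0.0488, 0.1272]
ee_rot: [3.142, 0.0, 1.567]
wrist_force: [-0.7, 0.4, 0.4]
width: 0.0007
```

{"method": "arm_command", "body": {
  "plan": [0, 0, 0.7, 0, 0, 0, 1, 0, 0, 0.7, 0, 0, 0, 1, 0, 0, 0.5, 0, 0, 0, 1, 0, 0, 0, 0, 0, 0, 1, 0, 0, 0, 0, 0, 0, 1]
}}

```text
time: 12.25
tool_pos: [0.551, -0.0483, 0.1081]
ee_rot: [3.141, -0.0, 1.567]
wrist_force: [-1.6, -0.9, -0.1]
width: 0.0008
```

```bash
python3 - <<'E'
from bench import robot, cams
import cv2
print(robot.get_obs()["tool_pos"])
for n,(x0,y0,w,h) in {"top":(220,160,190,95)}.items():
    s=cams.snapshot(n)
    a=s["pixels"][y0:y0+h,x0:x0+w,::-1]; cv2.imwrite(f"pics/{n}5.png",cv2.resize(a,None,fx=4,fy=4,interpolation=cv2.INTER_CUBIC))
E
```

```text
[ 0.55099025 -0.04831869  0.10809394]
```

View pics/top5.png

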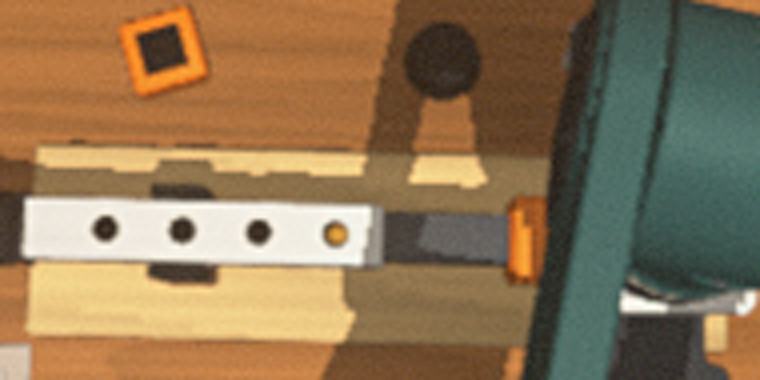

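{"method": "arm_command", "body": {
  "plan": [0.6, 0, 0, 0, 0, 0, 1, 0.6, 0, 0, 0, 0, 0, 1, 0.5, 0, 0, 0, 0, 0, 1, 0.5, 0, 0, 0, 0, 0, 1, 0.5, 0, 0, 0, 0, 0, 1]
}}

```text
time: 12.92
tool_pos: [0.551, -0.0217, 0.1081]
ee_rot: [3.141, 0.001, 1.567]
wrist_force: [0.4, -2.7, 0.9]
width: 0.0007
```

{"method": "arm_command", "body": {
  "plan": [0.5, 0, 0, 0, 0, 0, 1, 0.5, 0, 0, 0, 0, 0, 1, 0.5, 0, 0, 0, 0, 0, 1, 0.5, 0, 0, 0, 0, 0, 1, 0.5, 0, 0, 0, 0, 0, 1, 0.5, 0, 0, 0, 0, 0, 1]
}}

```text
time: 13.68
tool_pos: [0.5511, 0.009, 0.1081]
ee_rot: [3.142, -0.0, 1.567]
wrist_force: [-0.6, -1.6, 0.7]
width: 0.0005
```

Pushing with about 2.5 N; roughly 24 mm remain.

{"method": "arm_command", "body": {
  "plan": [0.5, 0, 0, 0, 0, 0, 1, 0.5, 0, 0, 0, 0, 0, 1, 0.4, 0, 0, 0, 0, 0, 1, 0.3, 0, 0, 0, 0, 0, 1, 0.2, 0, 0, 0, 0, 0, 1]
}}

```text
time: 14.3
tool_pos: [0.5512, 0.0278, 0.1081]
ee_rot: [3.142, -0.0, 1.567]
wrist_force: [-0.7, -3.2, 1.7]
width: 0.0001
```

{"method": "arm_command", "body": {
  "plan": [0.2, 0, 0, 0, 0, 0, 1, 0.2, 0, 0, 0, 0, 0, 1, 0.1, 0, 0, 0, 0, 0, 1]
}}

```text
time: 14.68
tool_pos: [0.5512, 0.0327, 0.108]
ee_rot: [3.142, -0.0, 1.567]
wrist_force: [-0.2, -2.7, 2.4]
width: 0.0002
```

{"method": "arm_command", "body": {
  "plan": [0.1, 0, 0, 0, 0, 0, 1, 0.1, 0, 0, 0, 0, 0, 1, 0.1, 0, 0, 0, 0, 0, 1]
}}

```text
time: 15.05
tool_pos: [0.5512, 0.034, 0.108]
ee_rot: [-3.142, 0.003, 1.567]
wrist_force: [-1.3, -7.1, 2.2]
width: 0.0008
```

{"method": "arm_command", "body": {
  "plan": [0.1, 0, 0, 0, 0, 0, 1, 0, 0, 0, 0, 0, 0, 1]
}}

```text
time: 15.3
tool_pos: [0.5512, 0.0342, 0.108]
ee_rot: [-3.141, 0.005, 1.566]
wrist_force: [-1.2, -8.6, 2.0]
width: 0.0001
```

Hard stop at y = 0.034 (predicted 0.0335). Backing off and lifting to check.

{"method": "arm_command", "body": {
  "plan": [-1, 0, 0, 0, 0, 0, 1, -1, 0, 0, 0, 0, 0, 1, 0, 0, -3, 0, 0, 0, 1, 0, 0, -4, 0, 0, 0, 1, -5, 0, 0, 0, 0, 0, 1, -5, 0, 0, 0, 0, 0, 1, 0, 0, 0, 0, 0, 0, 1]
}}

```text
time: 16.18
tool_pos: [0.5506, -0.0861, 0.1776]
ee_rot: [-3.141, -0.001, 1.563]
wrist_force: [-0.1, -0.0, 0.3]
width: 0.0004
```

```bash
python3 - <<'E'
from bench import robot, cams
import cv2
for n,(x0,y0,w,h) in {"side":(200,140,200,150),"top":(220,160,190,95)}.items():
    s=cams.snapshot(n)
    a=s["pixels"][y0:y0+h,x0:x0+w,::-1]; cv2.imwrite(f"pics/{n}6.png",cv2.resize(a,None,fx=4,fy=4,interpolation=cv2.INTER_CUBIC))
E
```

```text
(no output)
```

View pics/side6.png

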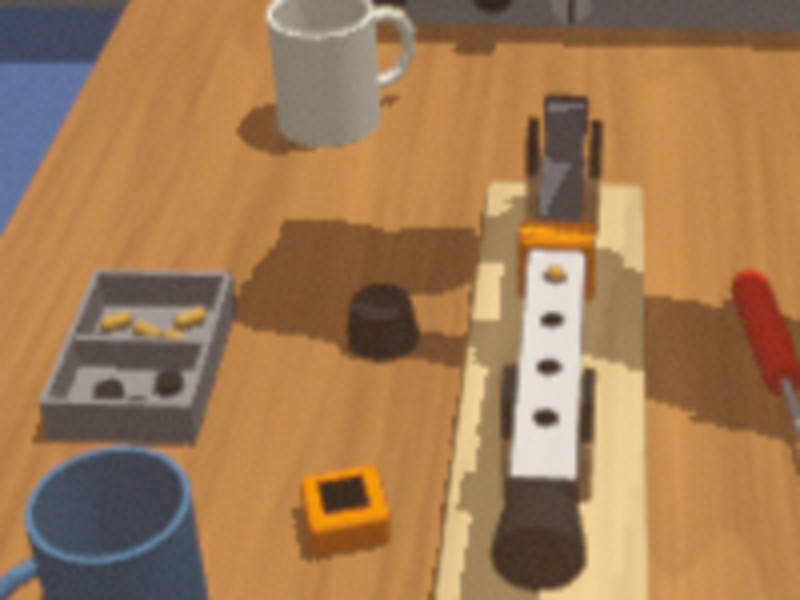

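View pics/top6.png

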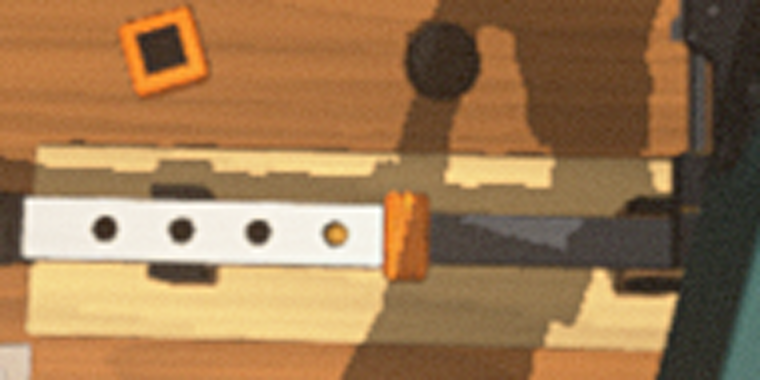

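Both views show the collar touching the mouth (top crop column 384), the button up in the last hole (336,234), and the bystanders in place. Handing in.

```bash
python3 -c "
from bench import close_job
print(close_job())"
```

```text
the job is handed in; nothing more can be done
None
```

The leg is one hole longer, the collar sits against the tube's mouth, and the job is handed in; `close_job` gave no verdict.

- **Button and tube:** I pressed the button flush with the closed fingertips. The tube's top turned out to be about 3 mm below nominal. With about 18 N downwards I dragged the tube outwards until the side force rose sharply at about 41 mm of tip travel. My downward readings stayed below 19 N, well under the 35 N limit.
- **Collar:** I pushed it from behind with about 3 N until it stopped hard against the mouth. The fingertips were then at y = 0.034, against 0.0335 predicted.
- **Last pictures:** The brass button stands up in the next hole and the holes have moved by one pitch (40 mm). There is no visible gap between collar and mouth, and the bystanders in the pictures are where they were. The pan lid and the full screwdriver were outside the crop, but I felt no contact with anything else.
- **Timing and release:** The arm was clear of everything, with wrist force near zero, at about 16 s of the 64 s allowed.

No final check failed. One early measurement disagreed: the side camera alone put the rest about 7 mm farther along y than the top camera. I used the top camera's value, and the contacts agreed with it.

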